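Click the torque wrench up to its paint mark

TASK

The torque wrench lying in the wooden rack is set one or two clicks too low. With the wrench left lying in its rack, rub a fingertip across the knurled grip so that it rolls, click by click, until the red paint mark clicks into place at the white line on the barrel; then take the finger away. Do not pinch the grip between the fingers or lift the wrench, and leave the spanner, grease tin, funnel and pump can alone.

Things in the scene. Friction and masses are not known exactly. Their poses are not given: they have to be found in the camera images.
- grip (a joint): Turn of the knurled grip, rad. 0 = red mark on top, at the white line (wanted). Negative = set too low. Detents every 0.628 rad; starts in the one at -0.63 or -1.26. To raise it, the grip's top must move towards -y of grip_centre. Past half-way it snaps into the next detent by itself. Needs about 2.5 N along the rim: press with 6 to 15 N (friction 0.5 or more). Stops at +/-2.2; not locked.
- grip_centre (a point): On the wrench's axis at mid grip; does not turn with it. x along the wrench to its ratchet head, z up. Dark knurled grip: radius 16 mm, x = -57 to +30 mm, top 78 mm above the plank; then a bright thimble, radius 15 mm, to +57 mm, with black ticks, one a click; the red mark is a paint stripe 7 mm wide, x = -10 to +57; then the barrel, radius 11 mm, with a white line along its top. 35 mm free either side.
- torque_wrench: The whole steel click torque wrench, 355 mm long, 0.9 kg, loose in the rack: ratchet head (40 mm disc on edge) in one pocket, end cap (24 mm) in the saddle at the other end. Origin and axes as grip_centre.
- rack: Slotted rack of pale wood, 410 x 160 mm, screwed to the plank, wooden blocks up to 64 mm high. Origin on the plank straight below grip_centre, x along the wrench towards its head; the spanner's slots lie 70 mm off towards -y.
- spanner: Plain steel combination spanner, 300 mm long, standing on edge in the other slots of the rack, its highest part about 68 mm above the plank; origin near its ring end, 46 mm above the plank, x along it. Leave alone.
- grease_tin: Squat green steel grease tin with a pry lid, 104 mm in diameter, 75 mm high; origin under its middle. Leave alone.
- funnel: Yellow plastic funnel standing mouth down, 116 mm across, 120 mm high; origin under its middle. Leave alone.
- pump_can: Black plastic pump oil can, 96 mm in diameter, with a lever reaching 115 mm out along its x and 200 mm high; origin under its middle. Leave alone.

How it is judged (in metres and radians):
On the way, in this order (a step that is already met when the one before it is completed fails the run):
1. a finger is on the grip while it is still set too low (contact force between the fingers and torque_wrench above 0.5 N and value of joint grip below -0.3 rad), for 0.05 s.
2. the grip has been rolled up until the paint mark clicked in at the line (value of joint grip between -0.15 and 0.15 rad), for 0.2 s.
At the end, for the whole second after the job is handed in: The grip rests in the detent with the red mark at the white line (within 0.12 rad, 2 mm at the rim), and the wrench still lies in its rack, within 8 mm of its place and not rolled over by more than 0.2 rad (value of joint grip between -0.12 and 0.12 rad and velocity of joint grip between -0.2 and 0.2 rad/s and distance of grip_centre from where it was at the start of the episode below 0.008 m and angle between torque_wrench's own z axis and vertical below 0.2 rad); the robot touches nothing.
It fails at once if the torque wrench is lifted or dragged out of its place in the rack (12 mm) (distance of grip_centre from where it was at the start of the episode above 0.012 m).
It fails at once if the grip is pinched: the gripper bears on the wrench with the grip between the fingers (contact force between the fingers and torque_wrench above 1 N and z of the grasp point in the frame of grip_centre between -0.03 and 0.021 m and y of the grasp point in the frame of grip_centre between -0.013 and 0.013 m).
It fails at once if the spanner is moved or taken from its slots (distance of spanner from where it was at the start of the episode above 0.015 m).
It fails at once if the grease tin, funnel or pump can is disturbed (distance of any of grease_tin, funnel, pump_can from where it was at the start of the episode above 0.02 m).
It also fails if it takes over 58 s, if anything falls off the work surface, if the arm or the gripper's body presses on something with over 40 N, if the wrist force passes 120 N, or if a joint passes its speed limit or range.

ROBOT

A 6-joint arm with a two-finger parallel gripper is mounted at the origin on the work surface. World frame = base frame: x ahead of the robot, y to its left, z up, the work surface at z = 0. Lengths are in mm, angles in degrees, forces in N, time in s.
With the tool pointing down it reaches from about 325 to 900 mm from the base axis. Payload 6.1 kg.
Tool frame: the origin (TCP) lies midway between the tips of the shut fingers; the grasp point (between the pads) lies 19 mm behind it; z points along the fingers, y is the line along which they close (so a half turn about z gives the same grasp; the last joint's range is limited). The gripper opens to 85 mm and grips with 20 to 120 N. Pads are 22 mm wide; open, the fingers measure 114 mm over their backs; the gripper's body (76 mm by 85 mm) begins 54 mm behind the grasp point. The pads swing forward as they close: fully open they stand 13 mm farther back than shut.
Start: joints at [-77.069, 12.628, 87.462, -0, 79.91, -7.225], TCP at [215.36, -586.716, 231.3] pointing down, gripper open.
Joint ranges: [-170.65, 170.65], [-52.31, 119.04], [5.05, 147.46], [-71.25, 251.25], [11.57, 151.72], [-153.62, 153.62]. Speed limits (degrees/s): [147.25, 147.25, 172.46, 180, 180, 180].

INTERFACE

Orientations are given as a 3x3 rotation matrix whose columns are the frame's x, y, z axes.
In Python, from plant import bot gives the robot as it stands. The module is installed in compiled form; this text tells all that it offers.
- The arm moves only by the tool apply_moves, never from a script. Its argument "motion" is a list that holds one entry, the list of rows, each a list of 6 numbers: the shift along the tool's x, y, z normalised to -1 to 1, where 1 is 20 cm, then the turn, a rotation vector about the tool's x, y, z normalised to -1 to 1, where 1 is 360 degrees. A call has exactly 5 rows; each row shifts and turns the commanded pose from where the row before left it, along the tool's axes as they then stand; what a row does not reach is not made up. A row lasts 1/8 s, in which the tool goes at most 62.5 mm and 10.7 degrees, less where a joint would pass 70% of its speed; a pose out of reach is approached as far as the arm can. A call with a number of a shift or a turn outside -1 to 1 is refused whole. A call with a gripper value outside its range is refused whole. "fingers" is the opening, from -1 (shut) to 1 (fully open), set as the call begins (left out, the last holds). The fingers move at their own pace and stop on an object; "grip_force" is the grip in N (left out, the last holds). Time passes only in rows, so rows that do not move let the fingers close, or fill a call up. It gives the time, the measured TCP pose, the force, the opening and the grip force at its end, in the units of the state.
- bot.sense(): the state, without advancing time (a new reading comes with each control period).
- bot.camera(name): name is "scene" or "side" or "wrist"; returns (picture, depth): 400x640x3 uint8, red, green, blue; 400x640 float32, mm along the optical axis (not along the pixel's ray), 0 where there is no reading.
- bot.camera_model(name): a dict with "fx", "fy", "cx", "cy" (pixels), "rvec" (rotation vector, rad) and "tvec" (3), from world to camera coordinates, as OpenCV has them. Camera axes: x right, y down, z forward; pixel columns grow to the right and rows downward; lengths in mm; the calibration is good to about 2 mm. A picture is of the moment at which its call begins: read the wrist's pose just before it. camera_model takes no time and is no camera call; for the wrist camera it gives the pose at the moment of the call.
- bot.close_job(): hands the job in; it is judged then, once.
Trained networks look in the newest picture that a camera, given by its name, has taken for a name from the list of things; names that differ only in an ending like _2 or _b are one class to them, and where a whole thing is asked for, a point or a joint stands for the part that bears it (a point fixed in the world has none). Each returns a list of dicts, best first, with "conf" (0 to 1); they miss things now and then, are a little off and sometimes report something else, mostly with a low value. They report only what shows in the picture. A call takes as long as a camera call.
- bot.spot_in(camera, label): "box" ([centre column, centre row, width, height] in pixels, round what is visible of it).
- bot.outline_of(camera, label): "region" (400x640 bool, what is visible of it) and "box" ([centre column, centre row, width, height] in pixels, round what is visible of it).
The state is a dict: "time_s": time; "joint_positions": joint angles; "qd": joint speeds; "tau": joint torques, N m; "position": TCP position; "ee_rot": TCP orientation; "ft_force": force on the tool from outside, world axes, zero at the start; "ft_torque": the same for the moment, N m; "gripper_width": opening from 0.0 (shut) to 1.0 (fully open); "grip_force": force on a finger pad.
Only numpy, scipy, OpenCV 4.12 (cv2) and the standard library are available. Lean on these libraries where they do the work, as an engineer would, in place of code of your own. Each camera call takes 0.05 s, during which the arm holds its last target. There are 200 camera calls.

## Working session

There is one attempt and no reset: what is moved stays moved. The work goes in short steps, Python scripts to look and compute and a tool call to move; the robot and the scene stay as the last step left them, time stands still between calls to the robot, and variables do not carry over. Pictures are saved under pics/ and viewed, at most 10 in all, crops included, and the job is handed in when it is done.

Besides the shell and the picture viewer there is one more tool, called after "Call:" as name([rows], argument=value, ...), one row to a line, values as JSON. apply_moves: Moves the arm, as the interface text tells. Scaled input: -1 to 1 covers 20 cm each way for a shift and 360 degrees each way for a turn. Its arguments: {"type":"object","properties":{"motion":{"type":"array","items":{"type":"array","items":{"type":"array","items":{"type":"number","minimum":-1,"maximum":1}}}},"fingers":{"type":"number"},"grip_force":{"type":"number"}},"required":["motion"]}

```bash
mkdir -p pics
cat > h.py <<'E'
import numpy as np, cv2
from plant import bot
def cam(n):
    m=bot.camera_model(n); p,d=bot.camera(n); return m,p,d
def world(m,d):
    R=cv2.Rodrigues(np.array(m["rvec"],float))[0]; t=np.array(m["tvec"],float).ravel()
    v,u=np.mgrid[:400,:640]
    c=np.stack([(u-m["cx"])/m["fx"]*d,(v-m["cy"])/m["fy"]*d,d],-1)
    return (c-t)@R
def proj(m,P):
    R=cv2.Rodrigues(np.array(m["rvec"],float))[0]; t=np.array(m["tvec"],float).ravel()
    c=np.atleast_2d(P)@R.T+t
    return np.c_[c[:,0]/c[:,2]*m["fx"]+m["cx"],c[:,1]/c[:,2]*m["fy"]+m["cy"]]
def save(n,p): cv2.imwrite(f"pics/{n}.png",p[...,::-1])
E
python3 - <<'E'
from h import *
for n in("scene","side","wrist"):
    m,p,d=cam(n); save(n+"0",p); W=world(m,d)
    for l in("grip","torque_wrench","rack"):
        r=bot.outline_of(n,l)
        for q in r[:2]:
            M=q["region"]&(d>0); print(n,l,round(q["conf"],2),np.round(q["box"]),np.median(W[M],0).round(), np.percentile(W[M],[2,98],axis=0).round().tolist())
a=cv2.imread("pics/scene0.png");b=cv2.imread("pics/wrist0.png")
cv2.imwrite("pics/both.png",np.vstack([cv2.resize(a,(480,300)),cv2.resize(b,(480,300))]))
print(bot.sense())
E
```

```text
scene grip 0.93 [334. 209.  34.  27.] [547.  32.  72.] [[526.0, -28.0, 56.0], [562.0, 82.0, 79.0]]
scene torque_wrench 0.64 [319. 190.  74.  69.] [532. -36.  70.] [[476.0, -231.0, 17.0], [561.0, 101.0, 79.0]]
scene rack 0.65 [330. 206. 124.  97.] [527. -17.  17.] [[412.0, -254.0, 1.0], [595.0, 140.0, 62.0]]
side grip 0.67 [334. 223.  40.  31.] [531.  32.  73.] [[517.0, -29.0, 54.0], [553.0, 84.0, 79.0]]
side torque_wrench 0.57 [358. 209. 106.  64.] [521. -37.  71.] [[483.0, -230.0, 40.0], [555.0, 104.0, 80.0]]
side rack 0.58 [363. 234. 148. 104.] [474. -22.  18.] [[392.0, -249.0, 6.0], [571.0, 140.0, 62.0]]
{'time_s': 0.6, 'joint_positions': array([-7.70659976e+01,  1.26260645e+01,  8.74603949e+01, -4.34339695e-05,
        7.99127079e+01, -7.22576138e+00]), 'qd': array([-0.04037871, -0.04491552,  0.00415417,  0.01509599,  0.06080334,
        0.01361292]), 'tau': array([-8.40223147e-04, -4.96520162e+01, -3.89513683e+01, -2.11164124e-04,
        1.17940657e-03, -1.88689376e-05]), 'position': array([ 215.38673491, -586.70936019,  231.33539303]), 'ee_rot': array([[ 9.38735233e-01,  3.44639178e-01,  2.52538984e-06],
       [ 3.44639178e-01, -9.38735233e-01, -1.43309001e-05],
       [-2.56831721e-06,  1.43232691e-05, -1.00000000e+00]]), 'ft_force': array([-0.07100095,  0.97207738,  1.02075965]), 'ft_torque': array([-0.01038879, -0.02585057, -0.04194453]), 'grip_force': 0.0, 'gripper_width': 1.000421179362793}
```

View pics/both.png

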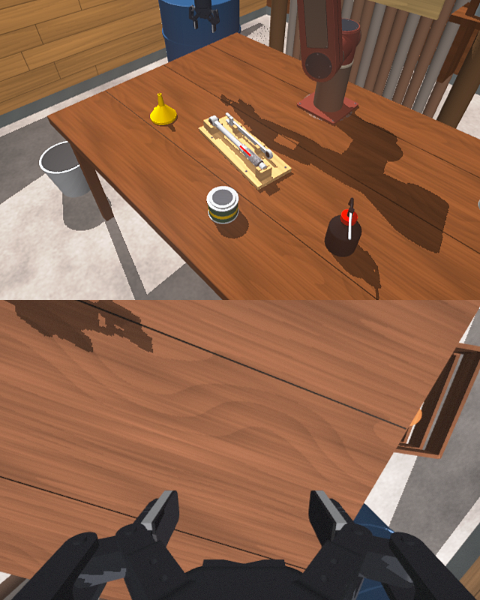

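Run:
```python
from h import *
m=bot.camera_model("wrist");R=cv2.Rodrigues(np.array(m["rvec"],float))[0];t=np.array(m["tvec"]).ravel()
s=bot.sense();T=np.array(s["ee_rot"]).reshape(3,3)
print("cam in tool",T.T@(-R.T@t-s["position"]),"\n",(R@T).round(3),m["fx"],m["cx"],m["cy"])
for n in("scene","side"):
    m,p,d=cam(n); W=world(m,d)
    for l in("funnel","grease_tin","pump_can","spanner"):
        for q in bot.outline_of(n,l)[:1]:
            M=q["region"]&(d>0); print(n,l,round(q["conf"],2),np.percentile(W[M],[2,98],axis=0).round().tolist())
    q=bot.outline_of(n,"grip")[0];M=q["region"]&(d>0)
    P=W[M]; P=P[P[:,2]>73]; c=P.mean(0); v=np.linalg.svd(P[:,:2]-c[:2])[2][0]; print(n,"grip top",c,v)
```

```text
cam in tool [  75.22342399   -0.34223398 -142.54146284] 
 [[ 0.     1.    -0.   ]
 [-0.955  0.    -0.295]
 [-0.295  0.     0.955]] 297.84038715202496 324.76004335124054 201.19486417034983
scene funnel 0.74 [[547.0, -488.0, 1.0], [638.0, -410.0, 109.0]]
scene grease_tin 0.91 [[713.0, 65.0, 2.0], [804.0, 155.0, 76.0]]
scene pump_can 0.68 [[551.0, 415.0, 5.0], [657.0, 501.0, 186.0]]
scene spanner 0.67 [[430.0, -214.0, 30.0], [481.0, 73.0, 67.0]]
scene grip top [541.72624707  31.53061451  75.65392979] [0.16693782 0.98596743]
side funnel 0.64 [[529.0, -560.0, -2.0], [645.0, -410.0, 113.0]]
side grease_tin 0.73 [[424.0, -221.0, 29.0], [476.0, 73.0, 68.0]]
side pump_can 0.68 [[530.0, 423.0, 9.0], [655.0, 502.0, 185.0]]
side spanner 0.81 [[425.0, -215.0, 29.0], [477.0, 74.0, 67.0]]
side grip top [537.39175633  32.35018801  76.13021232] [0.15524685 0.98787571]
```

Call:
apply_moves([
  [[0.216,-0.195,0,0,0,0],[0.216,-0.195,0,0,0,0],[0.216,-0.195,0,0,0,0],[0.216,-0.195,0,0,0,0],[0.216,-0.195,0,0,0,0]],
], fingers=-1)

```text
time_s: 1.82
position: [351.6, -327.7, 231.6]
ee_rot: [[0.939, 0.344, 0.001], [0.344, -0.939, -0.001], [0.0, 0.001, -1.0]]
ft_force: [0.6, -0.4, 0.2]
gripper_width: -0.002
grip_force: 0.0
```

Call:
apply_moves([
  [[0.216,-0.195,0,0,0,0],[0.216,-0.195,0,0,0,0],[0.216,-0.195,0,0,0,0],[0.216,-0.195,0,0,0,0],[0.216,-0.195,0,0,0,0]],
])

```text
time_s: 2.45
position: [487.3, -70.0, 231.8]
ee_rot: [[0.939, 0.345, 0.001], [0.345, -0.939, -0.0], [0.001, 0.001, -1.0]]
ft_force: [0.5, -0.9, -0.2]
gripper_width: 0.003
grip_force: 0.0
```

Call:
apply_moves([
  [[0.216,-0.195,0,0,0,0],[0.216,-0.195,0,0,0,0],[0,0,0,0,0,0.0272],[0,0,0,0,0,0.0272],[0,0,0,0,0,0.0272]],
])

```text
time_s: 3.08
position: [540.8, 31.6, 231.3]
ee_rot: [[0.986, -0.165, -0.0], [-0.165, -0.986, -0.0], [-0.0, 0.0, -1.0]]
ft_force: [0.2, -0.5, 0.6]
gripper_width: 0.002
grip_force: 0.0
```

Run:
```python
from h import *
s=bot.sense();print(s["time_s"],s["position"],s["ee_rot"],s["ft_force"],s["gripper_width"])
m,p,d=cam("wrist");W=world(m,d);save("w1",p);np.save("w1.npy",W)
for l in("grip","torque_wrench"):
    for q in bot.outline_of("wrist",l)[:1]:
        M=q["region"]&(d>0);P=W[M];print(l,q["conf"],q["box"],np.percentile(P,[2,98],axis=0).round(1).tolist())
        z=np.percentile(P[:,2],98);P=P[P[:,2]>z-4];c=P.mean(0);print(c,np.linalg.svd(P[:,:2]-c[:2],full_matrices=False)[2][0])
print(proj(m,[s["position"]]))
```

```text
3.075 [540.75134625  31.63607546 231.26202433] [[ 9.86290061e-01 -1.65020902e-01 -1.33543274e-04]
 [-1.65020909e-01 -9.86290068e-01 -4.44557016e-05]
 [-1.24376285e-04  6.58836492e-05 -9.99999990e-01]] [ 0.24256315 -0.4571605   0.57031559] 0.002003372668916093
grip 0.75 [330.5, 184.4, 113.8, 31.2] [[520.4, -28.6, 63.0], [558.7, 78.4, 79.0]]
[538.70187282  27.46807445  77.00598391] [0.14994225 0.98869476]
torque_wrench 0.79 [426.0, 188.5, 342.0, 39.6] [[487.1, -231.0, 60.5], [558.2, 96.9, 81.5]]
[520.76606873 -80.70495965  79.19022777] [0.15916346 0.98725224]
[[325.21137633 257.00156426]]
```

View pics/w1.png

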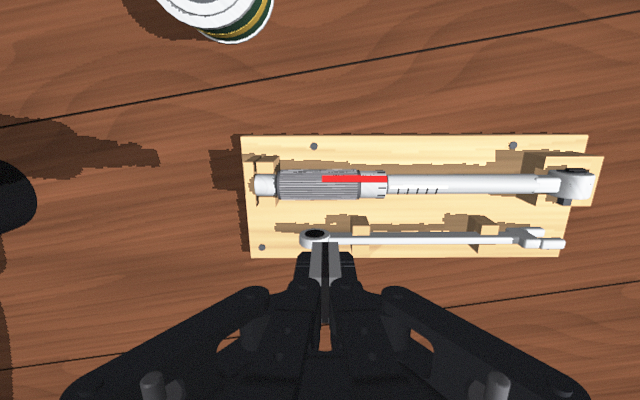

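```bash
cat > ax.py <<'E'
from h import *
from scipy.optimize import least_squares
def axis(p,W,m=None):
    # cylinder r=16 axis z=62; params: lateral offset at grip, direction angle
    c=np.array([539,27.]);
    def res(q,P,r):
        v=np.array([np.cos(q[1]),np.sin(q[1])]); return np.hypot((P[:,:2]-c)@v-q[0],P[:,2]-q[2])-r
    u=np.array([-.158,-.9875]);v=np.array([.9875,-.158])
    a=(W[...,:2]-c)@u;b=(W[...,:2]-c)@v
    M=(abs(b)<22)&(a>-50)&(a<20)&(W[...,2]>62)&(W[...,2]<85)
    M2=(abs(b)<20)&(a>65)&(a<120)&(W[...,2]>62)&(W[...,2]<85)
    f=lambda q:np.r_[res(q,W[M],16),res(q,W[M2],11)]
    s=least_squares(f,[0,-.159,62],loss="soft_l1"); q=s.x
    v=np.array([np.cos(q[1]),np.sin(q[1])]);u=np.array([v[1],-v[0]])
    pi=p.astype(int); red=(pi[...,0]>150)&(pi[...,1]<70)&(pi[...,2]<70)
    b=(W[...,:2]-c)@v-q[0];a=(W[...,:2]-c)@u
    r=red&(abs(b)<20)&(abs(a)<90)&(W[...,2]>60)
    cn=c+v*q[0]
    x0=np.percentile(a[r],98)-57 # grip_centre x
    th=-np.arctan2(b[r],W[...,2][r]-q[2])
    print("n",M.sum(),M2.sum(),"axis q",q,"cost",s.cost,"\ncentre",cn+u*x0,"u",u,"v",v)
    print("red a",np.percentile(a[r],[2,98])-x0,"b",np.percentile(b[r],[5,50,95]),"z",np.median(W[...,2][r]),"angle",np.median(th),r.sum())
E
python3 - <<'E'
from ax import *
axis(cv2.imread("pics/w1.png")[...,::-1],np.load("w1.npy"))
E
```

```text
n 2034 1027 axis q [-1.29086366 -0.16431579 62.21060036] cost 629.9703205643785 
centre [537.76071938  27.41738977] u [-0.16357737 -0.98653051] v [ 0.98653051 -0.16357737]
red a [-5.60355068 57.        ] b [ 7.05416286  9.49183918 11.84124444] z 75.30659175569798 angle -0.6256057268513013 385
```

Call:
apply_moves([
  [[0.014,-0.087,0.15,0,0,0],[0,0,0.2,0,0,0],[0,0,0.2,0,0,0],[0,0,0.15,0,0,0],[0,0,0,0,0,0]],
])

```text
time_s: 3.85
position: [543.9, 48.0, 88.7]
ee_rot: [[0.987, -0.158, -0.006], [-0.158, -0.988, 0.0], [-0.006, 0.001, -1.0]]
ft_force: [-0.6, -0.0, 0.5]
gripper_width: 0.003
grip_force: 0.0
```

Run:
```python
from ax import *
print(bot.sense()["position"],bot.sense()["ft_force"])
m,p,d=cam("wrist");save("w2",p);axis(p,world(m,d))
```

```text
[543.91008997  47.99584401  88.67475543] [-0.62290389 -0.02647192  0.47266171]
n 5193 3179 axis q [-1.01243464 -0.16532119 62.13419283] cost 1560.987486057401 
centre [538.03490654  27.36762478] u [-0.16456915 -0.98636555] v [ 0.98636555 -0.16456915]
red a [-6.69896551 57.        ] b [ 7.11615845  9.5839768  12.16076016] z 75.11373464277474 angle -0.6379876276781966 1341
```

View pics/w2.png

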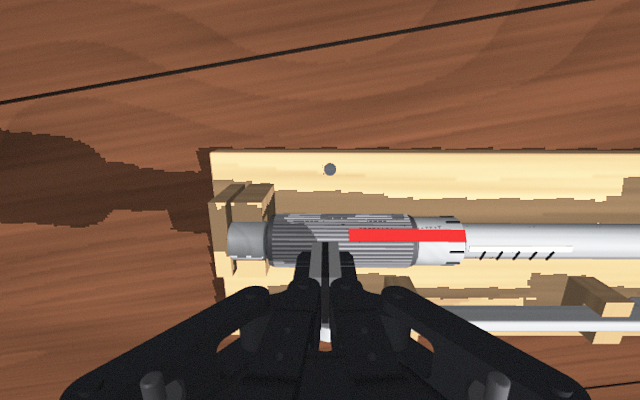

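Call:
apply_moves([
  [[0.01,0,0.03,0,0,0],[0,0,0.01,0,0,0],[0,0,0.005,0,0,0],[0,0,0,0,0,0],[0,0,0,0,0,0]],
])

```text
time_s: 4.53
position: [548.4, 47.7, 82.5]
ee_rot: [[0.987, -0.16, 0.0], [-0.16, -0.987, 0.0], [0.0, -0.0, -1.0]]
ft_force: [-0.5, -0.5, -0.7]
gripper_width: -0.0
grip_force: 0.0
```

Call:
apply_moves([
  [[-0.012,0,0.01,0,0,0],[0,0,0.005,0,0,0],[0,0,0.0035,0,0,0],[0,0,0,0,0,0],[0,0,0,0,0,0]],
])

```text
time_s: 5.15
position: [546.0, 48.0, 78.6]
ee_rot: [[0.987, -0.16, 0.0], [-0.16, -0.987, -0.0], [0.0, -0.0, -1.0]]
ft_force: [0.1, 0.2, -1.3]
gripper_width: 0.001
grip_force: 0.0
```

Call:
apply_moves([
  [[0,0,0.0025,0,0,0],[0,0,0,0,0,0],[0,0,0,0,0,0],[0,0,0,0,0,0],[0,0,0,0,0,0]],
])

```text
time_s: 5.78
position: [545.9, 48.0, 78.1]
ee_rot: [[0.987, -0.16, 0.0], [-0.16, -0.987, -0.0], [0.0, 0.0, -1.0]]
ft_force: [0.3, 0.1, -0.2]
gripper_width: 0.002
grip_force: 0.0
```

Call:
apply_moves([
  [[0,0,0.0025,0,0,0],[0,0,0,0,0,0],[0,0,0,0,0,0],[0,0,0,0,0,0],[0,0,0,0,0,0]],
])

```text
time_s: 6.4
position: [546.1, 48.0, 77.9]
ee_rot: [[0.987, -0.16, 0.0], [-0.16, -0.987, -0.0], [0.0, -0.0, -1.0]]
ft_force: [-0.3, 0.4, 4.1]
gripper_width: -0.001
grip_force: 1.9
```

Call:
apply_moves([
  [[0,0,0.0025,0,0,0],[0,0,0,0,0,0],[0,0,0,0,0,0],[0,0,0,0,0,0],[0,0,0,0,0,0]],
])

```text
time_s: 7.02
position: [546.4, 48.0, 77.8]
ee_rot: [[0.987, -0.16, 0.001], [-0.16, -0.987, -0.0], [0.001, -0.0, -1.0]]
ft_force: [-0.9, 0.8, 5.6]
gripper_width: 0.003
grip_force: 3.2
```

Call:
apply_moves([
  [[0,0,0.0035,0,0,0],[0,0,0,0,0,0],[-0.005,0,0,0,0,0],[-0.005,0,0,0,0,0],[0,0,0,0,0,0]],
])

```text
time_s: 7.65
position: [545.6, 48.2, 77.8]
ee_rot: [[0.987, -0.16, 0.004], [-0.16, -0.987, -0.0], [0.004, -0.0, -1.0]]
ft_force: [1.4, -0.8, 6.7]
gripper_width: -0.0
grip_force: 3.5
```

Call:
apply_moves([
  [[-0.0075,0,0.002,0,0,0],[-0.0075,0,0,0,0,0],[-0.0075,0,0,0,0,0],[0,0,0,0,0,0],[0,0,0,0,0,0]],
])

```text
time_s: 8.28
position: [541.4, 48.8, 77.7]
ee_rot: [[0.987, -0.16, 0.004], [-0.16, -0.987, -0.0], [0.004, -0.0, -1.0]]
ft_force: [-0.5, -0.6, 9.8]
gripper_width: -0.002
grip_force: 4.3
```

Run:
```python
from ax import *
print(bot.sense()["position"],bot.sense()["ft_force"])
m,p,d=cam("wrist");save("w3",p);axis(p,world(m,d))
```

```text
[541.43572822  48.8440319   77.721389  ] [-0.51348336 -0.58804688  9.78646242]
n 5777 3648 axis q [-1.14804615 -0.16458496 62.13345795] cost 2286.9582699680327 
centre [537.76795722  26.58895168] u [-0.16384292 -0.98648644] v [ 0.98648644 -0.16384292]
red a [-7.88728978 57.        ] b [2.74685959 5.99461298 8.8845174 ] z 77.20588646115164 angle -0.3860713420063031 649
```

Call:
apply_moves([
  [[-0.0075,0,0,0,0,0],[-0.0075,0,0,0,0,0],[-0.005,0,0,0,0,0],[0,0,0,0,0,0],[0,0,0,0,0,0]],
])

```text
time_s: 8.95
position: [537.0, 49.6, 77.6]
ee_rot: [[0.987, -0.16, 0.003], [-0.16, -0.987, -0.0], [0.003, -0.0, -1.0]]
ft_force: [-1.2, -0.3, 9.8]
gripper_width: -0.001
grip_force: 5.1
```

Run:
```python
from ax import *
print(bot.sense()["position"],bot.sense()["ft_force"])
m,p,d=cam("wrist");save("w4",p);axis(p,world(m,d))
```

```text
[536.95875961  49.56557739  77.63101109] [-1.16108177 -0.29554102  9.79606011]
n 6352 3701 axis q [-1.03307822 -0.1645054  62.10370899] cost 2314.726111087 
centre [538.02172523  27.41529576] u [-0.16376443 -0.98649947] v [ 0.98649947 -0.16376443]
red a [-6.61903163 57.        ] b [-1.93018536  1.35103121  4.27278805] z 78.16231956809652 angle -0.08436380933983822 1558
```

Call:
apply_moves([
  [[0,0,-0.005,0,0,0],[0,0,-0.005,0,0,0],[0,0,-0.02,0,0,0],[0,0,-0.15,0,0,0],[0,0,-0.15,0,0,0]],
])

```text
time_s: 9.62
position: [534.6, 49.8, 141.8]
ee_rot: [[0.987, -0.16, -0.002], [-0.16, -0.987, 0.0], [-0.002, 0.0, -1.0]]
ft_force: [1.0, 0.4, 0.3]
gripper_width: 0.004
grip_force: 0.0
```

Call:
apply_moves([
  [[0,0,0,0,0,0],[0,0,0,0,0,0],[0,0,0,0,0,0],[0,0,0,0,0,0],[0,0,0,0,0,0]],
])

```text
time_s: 10.25
position: [535.2, 49.7, 141.4]
ee_rot: [[0.987, -0.16, -0.001], [-0.16, -0.987, 0.0], [-0.001, 0.0, -1.0]]
ft_force: [0.0, -0.2, -0.4]
gripper_width: 0.002
grip_force: 0.0
```

Run:
```python
from ax import *
print(bot.sense()["position"],bot.sense()["ft_force"])
m,p,d=cam("wrist");save("w5",p);axis(p,world(m,d))
```

```text
[535.1947019   49.72052196 141.4001349 ] [ 0.04481378 -0.1632718  -0.44077741]
n 3961 2004 axis q [-1.26460705 -0.16338606 62.23066366] cost 1113.2636885442296 
centre [537.76569924  27.28737534] u [-0.1626601  -0.98668216] v [ 0.98668216 -0.1626601 ]
red a [-6.48972264 57.        ] b [-2.58079932  0.53631687  3.56175155] z 78.28998454631643 angle -0.03273420293087434 815
```

View pics/w5.png

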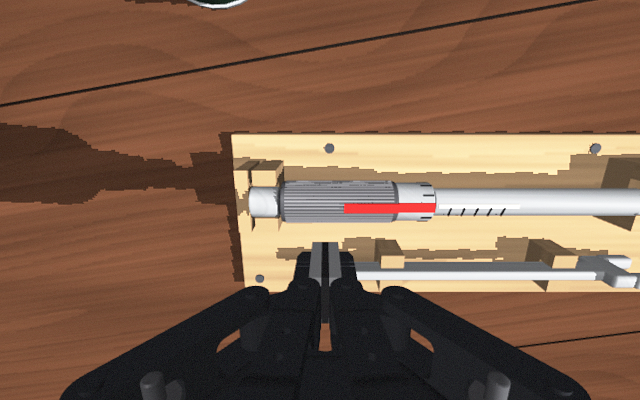

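The red mark (row 208, cols 344–436) now lines up with the white line (row 207, cols 438–520). The finger is clear of the wrench, and the wrench hasn't moved.

```bash
python3 -c "
from plant import bot
print(bot.close_job())"
```

```text
the job is handed in; nothing more can be done
None
```

The grip was one click too low; I rolled it up one click so the red mark sits at the white line (measured about -0.03 rad), the wrench stayed in its rack, the finger is clear, and the job is handed in (no verdict was returned).

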